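# Hang the gobo holder on the storage rail

## Task

Pick up the black gobo holder by the brass-tipped cross pin at its end and, with it lifted clear, ease your grip so that it swings between the fingers until it hangs straight down. Then clamp it firmly again, slide the open C-shaped neck sideways onto the yellow bar of the rail while it hangs from the fingers, and let go so that the holder hangs still on the bar. Do not drop it, and leave the bolt, fuse holder, filter and iris where they are.

Things in the scene. Friction and masses are not known exactly. Their poses are not given: they have to be found in the camera images.
- holder: Black iron gobo holder, 197 mm long, about 0.45 kg, lying flat on the rest block, handle end overhanging. Origin: centre of the cross pin at the handle end. x: long axis, from plate towards handle end; y: along the pin; z: up while it lies flat. Pin 12 mm thick, ending in flat brass tips 7 mm in diameter; 44 mm over the tips: pinch it tip to tip. Hung between downward fingers, x is up.
- holder_com (a point): Centre of mass of the holder: x = -107, z = +1 mm in its frame. Plate: x = -71 to -191, 84 mm wide (y), z = -3 to +3, with a steel disc in it. Pinched at the brass tips the holder turns about the pin: at 100 N it sticks some 40 deg from hanging straight; eased to about 15 N (the fingers open by some 1 to 2 mm, still touching) it swings down to within 10 deg in 2 s.
- holder_gap (a point): Middle of the gap of the C neck (24 mm wide in y) between pin and plate: x = -52.5, y = 0, z = -9.5 mm in the holder's frame. The gap opens to the holder's -z, 27 mm high: from the lip (x = -39) to the lower arm (x = -66). When the holder hangs in fingers that point down, the gap faces the way the handle end pointed while it lay flat.
- holder_seat (a point): Where the bar's axis lies when the holder hangs on it: x = -39, y = 0, z = +3 mm in the holder's frame, under the upper arm (x = -28 to -33, z = -12 to +18), between the lip (z = -12 to -7, reaching down to x = -39) and the back wall of the C (z = +13 to +18).
- rest: Fixed plywood block with black rubber top, 100 (x) x 110 (y) x 50 mm high; the plate of the holder lies on it. Origin: centre of the underside.
- rail: Fixed storage rail: level yellow bar, 12 mm in diameter, 280 mm long along the rail's y, axis 180 mm above the cart top, free on all sides between two dark posts (18 mm in diameter, ending 9 mm above the bar's axis) at y = +-140 mm. Base plate 80 (x) x 330 (y) x 8 mm. Origin: centre of the underside; x is level and square to the bar, roughly away from the robot.
- rail_mid (a point): Middle of the yellow bar, on its axis, 180 mm above the cart top. Axes as rail.
- bolt: Bystander: bronze c-clamp bolt lying flat, 111 mm long along x, cross handle 50 mm wide, 24 mm high. Origin: on the cart top under its middle.
- fuse: Bystander: white porcelain fuse holder, 90 x 45 x 34 mm. Origin: centre of the underside.
- filter: Bystander: square blue glass filter lying flat, 100 x 100 x 5 mm. Origin: centre of the underside.
- iris: Bystander: matte aluminium spot iris lying flat, disc 110 mm in diameter, 12 mm high, with a lever that reaches 85 mm from the centre along -x. Origin: centre of the underside of the disc.
Not all that is in view belongs to the job. Of the things that look like the holder, the smallest one is meant.

How it is judged:
On the way, in this order (a step that is already met when the one before it is completed fails the run):
1. the holder, lifted clear, hangs within 0.25 rad of straight down between the fingers (angle between holder's own x axis and vertical below 0.25 rad and height (world z) of holder above 0.225 m and contact force between the fingers and holder above 1 N), for 0.3 s.
2. the bar lies inside the C neck while the fingers, clamped firmly again (over about 25 N a finger, 50 N in all), hold the holder hanging within 0.3 rad of straight down (angle between holder's own x axis and vertical below 0.3 rad and x of holder_seat in the frame of rail between -0.011 and 0.011 m and z of holder_seat in the frame of rail_mid between -0.008 and 0.025 m and y of holder_seat in the frame of rail between -0.13 and 0.13 m and contact force between the fingers and holder above 50 N), for 0.1 s.
At the end, for the whole second after the job is handed in: The holder hangs on the yellow bar by its C neck: the seat point of the neck within 10 mm of the bar's axis sideways and 8 mm in height, between the posts, long axis within 0.25 rad of vertical, moving slower than 50 mm/s, its weight on the rail and let go by the fingers (angle between holder's own x axis and vertical below 0.25 rad and x of holder_seat in the frame of rail between -0.01 and 0.01 m and z of holder_seat in the frame of rail_mid between -0.008 and 0.008 m and y of holder_seat in the frame of rail between -0.13 and 0.13 m and contact force between holder and rail above 1 N and linear speed of holder below 0.05 m/s and contact force between the fingers and holder below 0.1 N); the robot touches nothing.
It fails at once if the holder is dropped: its cross pin comes below 25 mm above the cart top (height (world z) of holder below 0.025 m).
It fails at once if a bystander is moved by more than 30 mm (distance of any of bolt, fuse, filter, iris from where it was at the start of the episode above 0.03 m).
It also fails if it takes over 72 s, if anything falls off the work surface, if the arm or the gripper's body presses on something with over 40 N, if the wrist force passes 120 N, or if a joint passes its speed limit or range.

## Robot

A 6-joint arm with a two-finger parallel gripper is mounted at the origin on the work surface. World frame = base frame: x ahead of the robot, y to its left, z up, the work surface at z = 0. Lengths are in m, angles in rad, forces in N, time in s.
With the tool pointing down it reaches from about 0.275 to 0.875 m from the base axis. Payload 12.5 kg.
Tool frame: the origin (TCP) lies at the very end of the fingers, on their centre line; the grasp point (between the pads) lies r.pinch_z behind it (r.pinch_z is the distance from the TCP to the grasp point, in m); z points along the fingers, y is the line along which they close (so a half turn about z gives the same grasp; the last joint's range is limited). The gripper opens to 85 mm and grips with 20 to 120 N. Pads are 22 mm wide; open, the fingers measure 114 mm over their backs; the gripper's body (76 mm by 85 mm) begins 54 mm behind the grasp point. The pads swing forward as they close: fully open they stand 13 mm farther back than shut.
Start: joints at [1.083, 0.351, 1.652, -0, 1.139, -0.085], TCP at [0.216, 0.506, 0.231] pointing down, gripper open.
Joint ranges: [-2.75, 2.75], [-0.79, 2.1], [0.01, 2.65], [-1.57, 4.71], [0.07, 3.14], [-2.87, 2.87]. Speed limits (rad/s): [2.22, 2.22, 2.79, 3.14, 3.14, 3.14].

## Interface

Orientations are given as a unit quaternion [w, x, y, z].
In Python, from cell import r, cams, models gives the robot as it stands. The module is installed in compiled form; this text tells all that it offers.
- The arm moves only by the shell command python3 -m inch 'ROWS' [FORCE]. ROWS is JSON, a list of rows, each a list of 3 entries, a list of its own where there are three numbers: the shift along the tool's x, y, z in cm, then the turn, a rotation vector about the tool's x, y, z in rad, then the opening, from 0 (shut) to 1 (fully open). In form: [[[x, y, z], [ax, ay, az], gripper], ...]. A call has 1 to 8 rows; each row is the pose to reach, as a shift and turn from the pose commanded when the call began, along the tool's axes at that moment; what a row does not reach only later rows make up. A row lasts 1/10 s, in which the tool goes at most 50 mm and 8.59 degrees, less where a joint would pass 70% of its speed; a pose out of reach is approached as far as the arm can. A call with a gripper value outside its range is refused whole. The fingers move at their own pace and stop on an object; FORCE is the grip in N (left out, the last holds). Time passes only in rows, so rows that repeat a pose let the fingers close. It gives the time, the measured TCP pose, the force, the opening and the grip force at its end, in the units of the state.
- r.observe(): the state, without advancing time (a new reading comes with each control period).
- cams.get_image(name): name is "scene" or "top" or "wrist"; returns a dict with "pixels" (400x640x3 uint8, red, green, blue), "depth" (400x640 float32, m along the optical axis (not along the pixel's ray), 0 where there is no reading), "fx", "fy", "cx", "cy" (pixels), "dist" ([k1, k2, p1, p2, k3] as OpenCV has them; the pictures are not rectified), "pose" (4x4, takes a point from camera to world coordinates); the wrist camera has in their place "mount" (4x4, takes a point from camera to tool coordinates, whose origin is the TCP and whose axes are the flange's). Camera axes: x right, y down, z forward; pixel columns grow to the right and rows downward; lengths in m; the calibration is good to about 2 mm. A picture is of the moment at which its call begins: read the wrist's pose just before it.
- r.sign_off(): hands the job in; it is judged then, once.
Trained networks look in the newest picture that a camera, given by its name, has taken for a name from the list of things; names that differ only in an ending like _2 or _b are one class to them, and where a whole thing is asked for, a point or a joint stands for the part that bears it (a point fixed in the world has none). Each returns a list of dicts, best first, with "confidence" (0 to 1); they miss things now and then, are a little off and sometimes report something else, mostly with a low value. They report only what shows in the picture. A call takes as long as a camera call. They do not tell look-alikes from the thing itself.
- models.spot_in(target, camera): "point" ([column, row] as shares, 0 to 1, of the picture: columns of its width, rows of its height, amid what is visible of it).
- models.masks_of(target, camera): "mask" (400x640 bool, what is visible of it) and "point" ([column, row] as shares, 0 to 1, of the picture: columns of its width, rows of its height, amid what is visible of it).
The state is a dict: "t": time; "joint_positions": joint angles; "qvel": joint speeds; "effort": joint torques, N m; "eef_pos": TCP position; "ee_rot": TCP orientation; "force": force on the tool from outside, world axes, zero at the start; "wrist_torque": the same for the moment, N m; "gripper_width": finger opening in m; "grip_force": force on a finger pad.
Only numpy, scipy, OpenCV 4.12 (cv2) and the standard library are available. Lean on these libraries where they do the work, as an engineer would, in place of code of your own. Each camera call takes 0.05 s, during which the arm holds its last target. There are 200 camera calls.

## Working session

There is one attempt and no reset: what is moved stays moved. The work goes in short steps, Python scripts to look and compute and a shell command to move; the robot and the scene stay as the last step left them, time stands still between calls to the robot, and variables do not carry over. Pictures are saved under pics/ and viewed, at most 10 in all, crops included, and the job is handed in when it is done.

```bash
mkdir -p pics
cat > h.py <<'E'
import numpy as np,cv2
from scipy.spatial.transform import Rotation as R
from cell import r,cams,models
def T(s):
    M=np.eye(4);q=s["ee_rot"];M[:3,:3]=R.from_quat([q[1],q[2],q[3],q[0]]).as_matrix();M[:3,3]=s["eef_pos"];return M
def shot(n):
    s=r.observe();im=cams.get_image(n)
    im["P"]=T(s)@np.array(im["mount"]) if n=="wrist" else np.array(im["pose"])
    im["K"]=np.array([[im["fx"],0,im["cx"]],[0,im["fy"],im["cy"]],[0,0,1.]]);return im
def rays(im,uv):
    p=cv2.undistortPoints(np.array(uv,float).reshape(-1,1,2),im["K"],np.array(im["dist"],float)).reshape(-1,2)
    return np.c_[p,np.ones(len(p))]
def w(im,uv,z=None):
    """world points: by depth, or on plane height z"""
    uv=np.array(uv,float).reshape(-1,2);d=rays(im,uv);P=im["P"]
    if z is None:
        k=im["depth"][uv[:,1].astype(int),uv[:,0].astype(int)][:,None]
    else:
        D=d@P[:3,:3].T;k=((z-P[2,3])/D[:,2])[:,None]
    return (d*k)@P[:3,:3].T+P[:3,3]
def save(im,n): cv2.imwrite("pics/"+n,im["pixels"][:,:,::-1])
E
python3 - <<'E'
from h import *
out=[]
for n in ["top","scene"]:
    im=shot(n);out.append(im["pixels"][:,:,::-1])
    print(n,im["P"].round(3).tolist(),im["fx"])
    for t in ["holder","rest","rail","bolt","fuse","filter","iris"]:
        for m in models.masks_of(t,n):
            k=m["mask"]&(im["depth"]>0)
            v,u=np.nonzero(k)
            if len(u)==0: continue
            p=w(im,np.c_[u,v])
            print(t,round(m["confidence"],2),np.round(np.array(m["point"])*[640,400]),len(u),"med",np.median(p,0).round(3),"lo",np.percentile(p,2,axis=0).round(3),"hi",np.percentile(p,98,axis=0).round(3))
cv2.imwrite("pics/top.png",out[0]);cv2.imwrite("pics/scene.png",out[1])
print(r.pinch_z,r.observe())
E
```

```text
top [[-0.096, -0.973, 0.208, 0.27], [-0.995, 0.096, -0.015, -0.045], [-0.006, -0.209, -0.978, 1.142], [0.0, 0.0, 0.0, 1.0]] 393.3413677963749
holder 0.95 [463. 146.] 2134 med [ 0.636 -0.509  0.014] lo [ 0.583 -0.603  0.006] hi [ 0.689 -0.357  0.041]
holder 0.87 [421. 297.] 2718 med [ 0.21  -0.318  0.013] lo [ 0.161 -0.411  0.   ] hi [ 0.267 -0.167  0.041]
holder 0.57 [365. 190.] 1614 med [ 0.512 -0.193  0.057] lo [ 0.44  -0.252  0.001] hi [ 0.625 -0.147  0.074]
rest 0.68 [385. 190.] 269 med [ 0.502 -0.232  0.051] lo [ 0.446 -0.266  0.018] hi [ 0.564 -0.141  0.055]
rail 0.65 [223. 207.] 3459 med [0.498 0.214 0.011] lo [0.462 0.054 0.005] hi [0.534 0.363 0.19 ]
bolt 0.51 [313. 231.] 225 med [ 0.409 -0.021  0.017] lo [ 0.341 -0.036  0.007] hi [ 0.457 -0.007  0.027]
fuse 0.67 [225. 136.] 473 med [0.728 0.209 0.025] lo [0.692 0.171 0.002] hi [0.766 0.247 0.039]
filter 0.83 [294. 123.] 981 med [ 0.75  -0.012  0.007] lo [ 0.699 -0.063  0.002] hi [0.802 0.038 0.011]
filter 0.4 [225. 137.] 485 med [0.731 0.21  0.024] lo [0.693 0.17  0.001] hi [0.776 0.25  0.039]
filter 0.27 [364. 192.] 1569 m
[... 1369 characters left out ...]
0187 {'t': 0.8, 'joint_positions': array([ 1.08342239e+00,  3.50702583e-01,  1.65178488e+00,  3.39240698e-05,
        1.13912827e+00, -8.46268906e-02]), 'qvel': array([-0.00027464, -0.00070769, -0.00080228, -0.00098854, -0.00055223,
       -0.00133893]), 'effort': array([ 1.86360136e-03, -5.06006277e+01, -2.91627109e+01,  3.80344929e-06,
        6.70560275e-04,  3.37501930e-06]), 'eef_pos': array([0.215547  , 0.50598858, 0.2312939 ]), 'ee_rot': array([-1.80371188e-05,  2.00022242e-01,  9.79791357e-01, -6.72925084e-06]), 'force': array([0.65875059, 0.83356799, 0.24083565]), 'wrist_torque': array([-0.00200271, -0.02634856, -0.04644194]), 'grip_force': 0.0, 'gripper_width': 0.08565273748640116}
```

View pics/top.png

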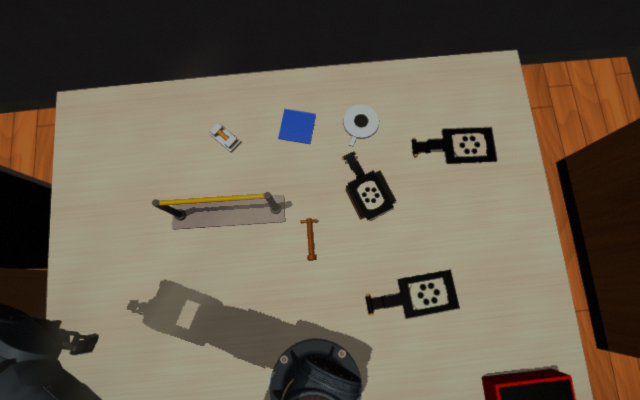

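View pics/scene.png

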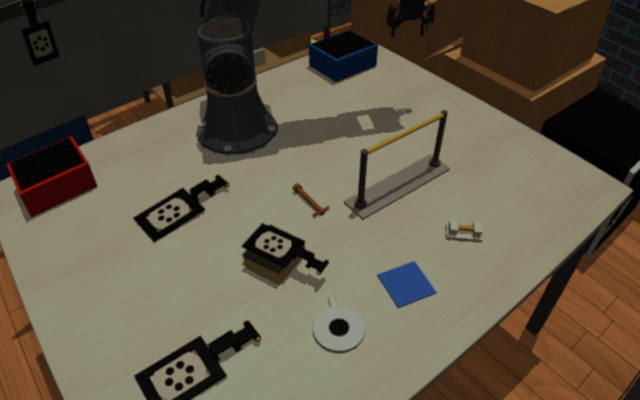

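Top view: rail bar from (157,203) to (268,196), bolt (313,231), fuse (225,136), filter (297,126), iris (361,121). There are three holder look-alikes: (463,146), (421,297) and (365,190). Only (365,190) lies on a rest block, with its handle end overhanging, and it is the smallest at about 0.2 m. I'll confirm that in a crop.

Run:
```python
from h import *
a=[]
for n,(u0,v0) in [("top",(325,140)),("scene",(235,210))]:
    im=shot(n)
    c=im["pixels"][v0:v0+95,u0:u0+100,::-1]
    a.append(cv2.resize(c,(400,380),interpolation=cv2.INTER_CUBIC))
    for m in models.masks_of("holder",n):
        k=m["mask"]&(im["depth"]>0);v,u=np.nonzero(k);p=w(im,np.c_[u,v])
        l=p[:,:2];mu=l.mean(0);U,S,V=np.linalg.svd(l-mu,full_matrices=False)
        q=(l-mu)@V[0];f=(l-mu)@V[1]
        print(n,mu.round(3),"ax",V[0].round(3),"len",np.ptp(q).round(3),"wid",np.ptp(f).round(3),"ends",(mu+V[0]*q.min()).round(3),(mu+V[0]*q.max()).round(3),)
    # bar: yellow pixels
    h=cv2.cvtColor(im["pixels"],cv2.COLOR_RGB2HSV)
    for m in models.masks_of("rail",n)[:1]:
        k=(h[...,0]>18)&(h[...,0]<32)&(h[...,1]>150)&(h[...,2]>90)&cv2.dilate(m["mask"].astype(np.uint8),np.ones((15,15))).astype(bool)
        v,u=np.nonzero(k)
        p=w(im,np.c_[u,v],.18 if n=="top" else .183);mu=p.mean(0);V=np.linalg.svd(p-mu,full_matrices=False)[2][0];q=(p-mu)@V
        print("bar",len(u),mu.round(4),V.round(4),(mu+V*np.percentile(q,.5)).round(4),(mu+V*np.percentile(q,99.5)).round(4))
cv2.imwrite("pics/crop.png",np.hstack(a))
```

```text
top [ 0.518 -0.195] ax [-0.943 -0.334] len 0.2 wid 0.099 ends [ 0.632 -0.155] [ 0.443 -0.222]
top [ 0.211 -0.312] ax [-0.081  0.997] len 0.255 wid 0.11 ends [ 0.219 -0.414] [ 0.198 -0.16 ]
top [ 0.637 -0.502] ax [0.018 1.   ] len 0.256 wid 0.119 ends [ 0.635 -0.608] [ 0.64  -0.352]
bar 443 [0.5028 0.2178 0.18  ] [-0.026  -0.9997 -0.    ] [0.5061 0.345  0.18  ] [0.4992 0.0827 0.18  ]
scene [ 0.525 -0.196] ax [0.925 0.38 ] len 0.199 wid 0.099 ends [ 0.447 -0.229] [ 0.631 -0.153]
scene [ 0.217 -0.315] ax [ 0.081 -0.997] len 0.258 wid 0.126 ends [ 0.204 -0.159] [ 0.225 -0.416]
scene [ 0.637 -0.498] ax [-0.125 -0.992] len 0.259 wid 0.127 ends [ 0.656 -0.35 ] [ 0.624 -0.607]
bar 251 [0.504  0.2093 0.183 ] [0.0274 0.9996 0.    ] [0.5005 0.0829 0.183 ] [0.5076 0.3423 0.183 ]
```

View pics/crop.png

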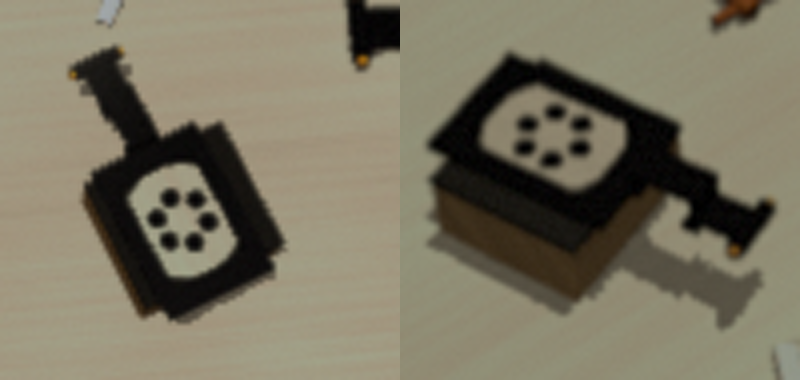

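Crop left (top view): brass tips at about (343,158) and (355,152.5) in the full picture. The holder lies on the wooden, rubber-topped block. It measures 199 mm against 257 mm for the two others, so this is the one. Next I'll locate the tips and work out the approach.

```bash
cat >> h.py <<'E'
def goal(p,yaw,s=None):
    """shift (cm, tool axes) and turn to bring TCP to p, pointing down, tool y at yaw (deg)"""
    M=T(s or r.observe());y=np.array([np.cos(np.radians(yaw)),np.sin(np.radians(yaw)),0]);z=np.array([0,0,-1.])
    G=np.c_[np.cross(y,z),y,z]
    print("shift cm",(M[:3,:3].T@(np.array(p)-M[:3,3])*100).round(2),"turn",R.from_matrix(M[:3,:3].T@G).as_rotvec().round(4))
def brass(im,box):
    h=cv2.cvtColor(im["pixels"],cv2.COLOR_RGB2HSV);u0,v0,u1,v1=box
    k=np.zeros(h.shape[:2],np.uint8);k[v0:v1,u0:u1]=1
    k&=((h[...,0]>10)&(h[...,0]<28)&(h[...,1]>130)&(h[...,2]>70)).astype(np.uint8)
    n,l,st,c=cv2.connectedComponentsWithStats(k);return [(c[i],st[i,4]) for i in range(1,n)]
E
python3 - <<'E'
from h import *
for n,b in [("top",(337,148,360,163)),("scene",(290,245,335,285))]:
    im=shot(n)
    c=brass(im,b);print(n,[(x.round(1),a) for x,a in c])
    print(w(im,[x for x,_ in c],.053).round(4))
print(w(shot("top"),[[343.3,158.3],[355.2,152.5]],.053).round(4))
goal([.621,-.16,.28],-69)
E
```

```text
top [(array([355., 152.]), np.int32(1)), (array([342.7, 158.3]), np.int32(3))]
[[ 0.6323 -0.1752  0.053 ]
 [ 0.6166 -0.1375  0.053 ]]
scene [(array([318. , 272.5]), np.int32(6))]
[[ 0.6315 -0.1733  0.053 ]]
[[ 0.6166 -0.1393  0.053 ]
 [ 0.6307 -0.1756  0.053 ]]
shift cm [-63.4  -45.38  -4.87] turn [0.     0.     2.3723]
```

```bash
python3 -m inch '[[[0,0,-6],[0,0,0.1],1],[[-5,-3.6,-8],[0,0,0.24],1],[[-10,-7,-8],[0,0,0.39],1],[[-15,-10.7,-8],[0,0,0.54],1],[[-20,-14.3,-8],[0,0,0.69],1],[[-24,-17,-8],[0,0,0.84],1],[[-28,-20,-8],[0,0,0.99],1],[[-32,-23,-8],[0,0,1.14],1]]' | tail -5
python3 - <<'E'
from h import *
goal([.624,-.157,.25],-68.1)
E
```

```text
eef_pos: [0.3953, 0.2097, 0.3115]
ee_rot: [0.0, 0.699, 0.715, 0.0]
force: [0.1, 0.0, -0.3]
gripper_width: 0.0852
grip_force: 0.0
shift cm [-37.17  22.05   6.15] turn [ 4.0000e-04 -6.0000e-04  1.2106e+00]
```

```bash
python3 -m inch '[[[-4,2.5,0],[0,0,0.14],1],[[-8,5,0],[0,0,0.28],1],[[-12,7,0],[0,0,0.42],1],[[-16,9.5,0],[0,0,0.56],1],[[-20,12,0],[0,0,0.7],1],[[-24,14.3,1],[0,0,0.84],1],[[-28,16.6,3],[0,0,0.98],1],[[-32,19,5],[0,0,1.12],1]]' | tail -5;  python3 - <<'E'
from h import *
goal([.624,-.157,.25],-68.1)
E
```

```text
eef_pos: [0.5939, -0.1041, 0.2612]
ee_rot: [0.0, 0.972, 0.234, 0.0]
force: [0.5, 0.8, 1.4]
gripper_width: 0.0856
grip_force: 0.0
shift cm [0.27 6.08 1.12] turn [ 0.0005 -0.0007  0.0906]
```

```bash
python3 -m inch '[[[0.1,3,0.5],[0,0,0.05],1],[[0.3,6,1],[0,0,0.09],1],[[0.3,6.1,1.1],[0,0,0.09],1],[[0.3,6.1,1.1],[0,0,0.09],1]]' | tail -5;  python3 - <<'E'
from h import *
im=shot("wrist");save(im,"w1.png")
for c,a in brass(im,(0,0,640,400)):
    if a>8: print(c.round(1),a,w(im,[c],.053).round(4),w(im,[c]).round(4))
print(r.observe()["joint_positions"].round(2))
E
```

```text
eef_pos: [0.6236, -0.1552, 0.25]
ee_rot: [-0.0, 0.981, 0.193, -0.0]
force: [-0.3, 1.2, 0.7]
gripper_width: 0.0852
grip_force: 0.0
[297.8 179.8] 17 [[ 0.616  -0.1386  0.053 ]] [[ 0.617  -0.1385  0.0579]]
[333.9 180.4] 11 [[ 0.6306 -0.1758  0.053 ]] [[ 0.6311 -0.1755  0.0557]]
[479. 203.] 23 [[ 0.6701 -0.3403  0.053 ]] [[ 0.6685 -0.3591  0.0227]]
[458.  237.7] 20 [[ 0.6233 -0.3388  0.053 ]] [[ 0.6173 -0.3581  0.0216]]
[171.5 264.7] 435 [[ 0.4601 -0.0347  0.053 ]] [[ 0.4362 -0.0248  0.0175]]
[-0.32  0.5   1.37  0.    1.27  0.87]
```

View pics/w1.png

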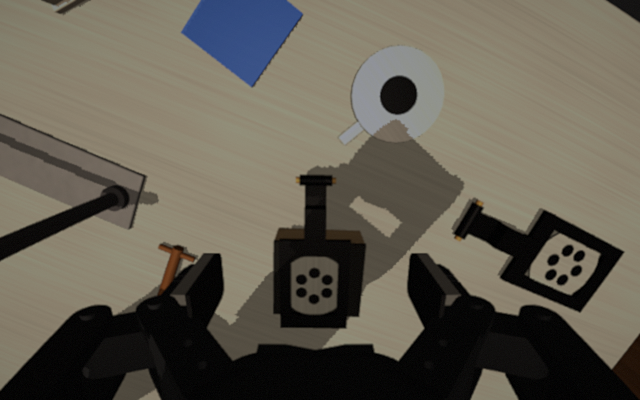

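The wrist picture shows the brass tips at (298,180) and (334,180). That puts the pin centre at (0.623,-0.157), within 1 mm of the top camera's estimate. Descending to grasp.

```bash
python3 -m inch '[[[-0.1,0.2,4],[0,0,0.012],1],[[-0.1,0.2,8],[0,0,0.012],1],[[-0.1,0.2,12],[0,0,0.012],1],[[-0.1,0.2,15],[0,0,0.012],1],[[-0.1,0.2,18],[0,0,0.012],1],[[-0.1,0.2,20],[0,0,0.012],1],[[-0.1,0.2,21.9],[0,0,0.012],1],[[-0.1,0.2,21.9],[0,0,0.012],1]]' | tail -5
python3 -m inch '[[[0,0,0],[0,0,0],0.7],[[0,0,0],[0,0,0],0.4],[[0,0,0],[0,0,0],0.4],[[0,0,0],[0,0,0],0.3],[[0,0,0],[0,0,0],0.3],[[0,0,0],[0,0,0],0.3],[[0,0,0],[0,0,0],0.3]]' 60
python3 - <<'E'
from h import *
im=shot("wrist");save(im,"w2.png")
E
```

```text
eef_pos: [0.6222, -0.1557, 0.0299]
ee_rot: [-0.001, 0.982, 0.188, -0.002]
force: [-0.3, 0.3, 0.7]
gripper_width: 0.0852
grip_force: 0.0
t: 4.8
eef_pos: [0.6242, -0.1572, 0.032]
ee_rot: [0.0, 0.982, 0.187, 0.001]
force: [3.2, 0.7, 1.2]
gripper_width: 0.0406
grip_force: 60.1
```

View pics/w2.png

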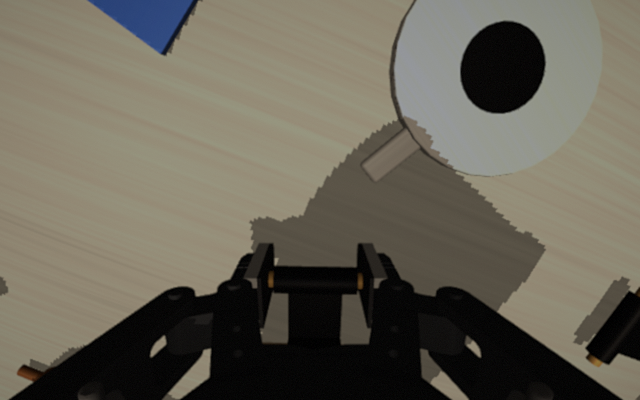

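The pin sits between the pads, with the tips at (267,281) and (363,281). Clamping at 100 N and lifting.

```bash
python3 -m inch '[[[0,0,0],[0,0,0],0.3],[[0,0,0],[0,0,0],0.3],[[0,0,-1],[0,0,0],0.3],[[0,0,-3],[0,0,0],0.3],[[0,0,-5],[0,0,0],0.3],[[0,0,-7],[0,0,0],0.3],[[0,0,-9],[0,0,0],0.3],[[0,0,-11],[0,0,0],0.3]]' 100
python3 -m inch '[[[0,0,-3],[0,0,0],0.3],[[0,0,-6],[0,0,0],0.3],[[0,0,-9],[0,0,0],0.3],[[0,0,-12],[0,0,0],0.3],[[0,0,-14],[0,0,0],0.3],[[0,0,-15],[0,0,0],0.3],[[0,0,-15],[0,0,0],0.3],[[0,0,-15],[0,0,0],0.3]]'
```

```text
t: 5.65
eef_pos: [0.6225, -0.1571, 0.1421]
ee_rot: [-0.001, 0.982, 0.187, -0.001]
force: [-0.5, -0.4, -4.4]
gripper_width: 0.0381
grip_force: 100.5
t: 6.45
eef_pos: [0.623, -0.157, 0.2902]
ee_rot: [-0.001, 0.982, 0.187, -0.001]
force: [-0.3, 0.4, -4.2]
gripper_width: 0.0382
grip_force: 100.6
```

```bash
python3 -m inch '[[[0,0,0],[0,0,0],0.3],[[0,0,0],[0,0,0],0.3],[[0,0,0],[0,0,0],0.3],[[0,0,0],[0,0,0],0.3],[[0,0,0],[0,0,0],0.3]]' 20 | tail -3
python3 - <<'E'
from h import *
def ang(n):
    im=shot(n);s=r.observe();tc=s["eef_pos"]
    v,u=np.nonzero(im["depth"]>0);p=w(im,np.c_[u,v]);pin=tc+[0,0,.0187]
    d=np.linalg.norm(p-pin,axis=1);k=(d<.21)&(d>.07)&(p[:,2]<pin[2]-.03)
    q=p[k]-pin;print(n,k.sum());
    if k.sum()>20:
        f=np.array([.93,.37,0]);print("along handle dir",np.median(q@f).round(3),"dz",np.median(q[:,2]).round(3),"deg",np.degrees(np.arctan2(-np.median(q@f),-np.median(q[:,2]))).round(1))
ang("scene");ang("top")
E
```

```text
force: [0.2, -1.6, -4.4]
gripper_width: 0.038
grip_force: 100.7
scene 483
along handle dir -0.093 dz -0.096 deg 44.1
top 8
```

The holder has stuck at about 44 deg. I'll ease the fingers open in small steps.

```bash
for i in 1; do python3 -m inch '[[[0,0,0],[0,0,0],0.46],[[0,0,0],[0,0,0],0.46],[[0,0,0],[0,0,0],0.46]]' 20| tail -2; python3 -m inch '[[[0,0,0],[0,0,0],0.475],[[0,0,0],[0,0,0],0.475],[[0,0,0],[0,0,0],0.475]]' | tail -2; done
```

```text
gripper_width: 0.0396
grip_force: 75.9
gripper_width: 0.0407
grip_force: 53.8
```

```bash
python3 -m inch '[[[0,0,0],[0,0,0],0.485],[[0,0,0],[0,0,0],0.485],[[0,0,0],[0,0,0],0.485]]' | tail -2; python3 -m inch '[[[0,0,0],[0,0,0],0.49],[[0,0,0],[0,0,0],0.49],[[0,0,0],[0,0,0],0.49]]' | tail -2
```

```text
gripper_width: 0.0416
grip_force: 38.6
gripper_width: 0.0421
grip_force: 30.8
```

```bash
cat >> h.py <<'E'
def hang(f=(.93,.37,0)):
    im=shot("scene");s=r.observe();v,u=np.nonzero(im["depth"]>0);p=w(im,np.c_[u,v]);pin=s["eef_pos"]+[0,0,.0187]
    d=np.linalg.norm(p-pin,axis=1);k=(d<.205)&(d>.08)&(p[:,2]<pin[2]-.03);q=p[k]-pin;q=q[np.abs(q@[-f[1],f[0],0])<.045]
    a=np.median(q@np.array(f));b=np.median(q[:,2]);print(len(q),"along",a.round(4),"dz",b.round(4),"deg",np.degrees(np.arctan2(-a,-b)).round(1),"lowest",q[:,2].min().round(3))
    # plate line fit
    t=np.polyfit(q[:,2],q@np.array(f),1);print("line tilt deg",np.degrees(np.arctan(t[0])).round(1),"offset at pin mm",(t[1]*1e3).round(1))
E
python3 -m inch '[[[0,0,0],[0,0,0],0.498],[[0,0,0],[0,0,0],0.498],[[0,0,0],[0,0,0],0.498],[[0,0,0],[0,0,0],0.498],[[0,0,0],[0,0,0],0.498],[[0,0,0],[0,0,0],0.498],[[0,0,0],[0,0,0],0.498],[[0,0,0],[0,0,0],0.498]]' | tail -2; python3 -c "from h import *;hang()"
python3 -m inch '[[[0,0,0],[0,0,0],0.5],[[0,0,0],[0,0,0],0.5],[[0,0,0],[0,0,0],0.5],[[0,0,0],[0,0,0],0.5],[[0,0,0],[0,0,0],0.5],[[0,0,0],[0,0,0],0.5],[[0,0,0],[0,0,0],0.5],[[0,0,0],[0,0,0],0.5]]' | tail -2; python3 -c "from h import *;hang()"
```

```text
gripper_width: 0.0426
grip_force: 17.9
925 along -0.009 dz -0.1297 deg 4.0 lowest -0.195
line tilt deg 5.2 offset at pin mm 3.2
gripper_width: 0.0428
grip_force: 15.3
951 along -0.0054 dz -0.1304 deg 2.4 lowest -0.195
line tilt deg 3.6 offset at pin mm 2.9
```

The holder now hangs at about 3 deg. Clamping firmly again.

```bash
python3 -m inch '[[[0,0,0],[0,0,0],0.5],[[0,0,0],[0,0,0],0.5],[[0,0,0],[0,0,0],0.5],[[0,0,0],[0,0,0],0.47],[[0,0,0],[0,0,0],0.3],[[0,0,0],[0,0,0],0.3],[[0,0,0],[0,0,0],0.3],[[0,0,0],[0,0,0],0.3]]' 90
python3 - <<'E'
from h import *
hang()
# rail bar again from both cameras with free view
goal([.42,.21,.30],-88.5)
E
```

```text
t: 10.75
eef_pos: [0.6236, -0.1572, 0.2916]
ee_rot: [0.0, 0.982, 0.187, -0.0]
force: [-0.1, 0.4, -4.5]
gripper_width: 0.0382
grip_force: 90.5
962 along -0.0079 dz -0.1302 deg 3.5 lowest -0.197
line tilt deg 4.6 offset at pin mm 2.8
shift cm [ -5.43 -41.64  -0.84] turn [ 0.000e+00 -1.000e-04  3.506e-01]
```

```bash
python3 -m inch '[[[-1,-0.4,0],[0,0,0.04],0.3],[[-3,-1.2,0],[0,0,0.09],0.3],[[-6,-2.4,-0.5],[0,0,0.14],0.3],[[-9,-3.6,-0.5],[0,0,0.19],0.3],[[-12,-4.8,-0.8],[0,0,0.24],0.3],[[-15,-6,-0.8],[0,0,0.29],0.3],[[-17.5,-7,-0.8],[0,0,0.33],0.3],[[-18.9,-7.5,-0.8],[0,0,0.35],0.3]]' |tail -5
python3 -m inch '[[[0,-1,0],[0,0,0],0.3],[[0,-4,0],[0,0,0],0.3],[[0,-8,0],[0,0,0],0.3],[[0,-12,0],[0,0,0],0.3],[[0,-16,0],[0,0,0],0.3],[[0,-20,0],[0,0,0],0.3],[[0,-24,0],[0,0,0],0.3],[[0,-28,0],[0,0,0],0.3]]' |tail -5
python3 -m inch '[[[0,-3,0],[0,0,0],0.3],[[0,-6,0],[0,0,0],0.3],[[0,-8,0],[0,0,0],0.3],[[0,-9,0],[0,0,0],0.3],[[0,-9,0],[0,0,0],0.3],[[0,-9,0],[0,0,0],0.3]]' |tail -5
python3 - <<'E'
from h import *
hang((1,-.026,0))
for n in ("scene","top"):
    im=shot(n);save(im,n+"3.png")
E
cd pics; python3 -c "
import cv2,numpy as np
a=cv2.imread('scene3.png')[60:260,300:500];b=cv2.imread('top3.png')[150:300,140:290]
cv2.imwrite('pair3.png',np.hstack([cv2.resize(a,(400,400)),cv2.resize(b,(400,400))]))"
```

```text
eef_pos: [0.4186, -0.1568, 0.3]
ee_rot: [0.0, 1.0, 0.012, 0.0]
force: [0.1, -0.5, -4.1]
gripper_width: 0.0381
grip_force: 90.8
eef_pos: [0.4127, 0.1252, 0.2999]
ee_rot: [-0.0, 1.0, 0.014, 0.0]
force: [-0.2, -0.9, -3.9]
gripper_width: 0.038
grip_force: 91.0
eef_pos: [0.4104, 0.2125, 0.2996]
ee_rot: [0.0, 1.0, 0.014, -0.0]
force: [-0.7, -0.0, -4.5]
gripper_width: 0.0378
grip_force: 91.1
1037 along -0.0071 dz -0.1343 deg 3.0 lowest -0.199
line tilt deg 3.1 offset at pin mm 12.7
```

View pics/pair3.png

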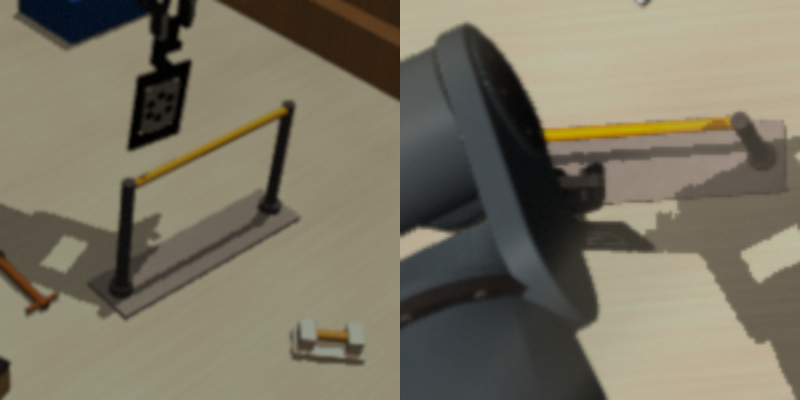

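The pair shows the holder hanging on the robot side of the bar, with the gap facing the bar. Now I'll measure pin and bar in the same cameras.

Run:
```python
from h import *
s=r.observe();print(s["eef_pos"].round(4))
im=shot("wrist");save(im,"w4.png")
for c,a in brass(im,(150,150,500,400)):
    if a>15: print(c.round(1),a,"depth",w(im,[c]).round(4),"at TCP+.0187",w(im,[c],s["eef_pos"][2]+.0187).round(4))
# bar by depth, scene & wrist
for n in ("scene","wrist","top"):
    im=shot(n);h=cv2.cvtColor(im["pixels"],cv2.COLOR_RGB2HSV)
    k=(h[...,0]>18)&(h[...,0]<32)&(h[...,1]>150)&(h[...,2]>60)&(im["depth"]>0)
    v,u=np.nonzero(k);p=w(im,np.c_[u,v]);g=(p[:,2]>.165)&(p[:,2]<.2)&(abs(p[:,0]-.503)<.03)&(p[:,1]>.09)&(p[:,1]<.33)
    if g.sum()<10: print(n,"none",len(u));continue
    q=p[g];f=np.polyfit(q[:,1]-.21,q[:,0],1);cam=im["P"][:3,3]
    e=cam-[.503,.21,.18];e[1]=0;e/=np.linalg.norm(e)
    print(n,g.sum(),"surf x at y=.21",f[1].round(4),"slope",f[0].round(4),"z",np.median(q[:,2]).round(4),"axis by ray z=.18:",np.polyfit(*(lambda P:(P[:,1]-.21,P[:,0]))(w(im,np.c_[u,v][g],.18)),1)[1].round(4),"axis by depth",(np.array([f[1],np.median(q[:,2])])-.006*e[[0,2]]).round(4))
# plate bottom / holder points in scene
im=shot("scene");v,u=np.nonzero(im["depth"]>0);p=w(im,np.c_[u,v]);q=p-s["eef_pos"]
k=(abs(q[:,1])<.05)&(abs(q[:,0])<.04)&(q[:,2]<-.05)&(q[:,2]>-.2);q=q[k]
print("plate",k.sum(),"x fit",np.polyfit(q[:,2],q[:,0],1).round(4),"z lo",np.percentile(q[:,2],[0,1,2]).round(4),"y",np.percentile(q[:,1],[1,99]).round(4))
```

```text
[0.4105 0.2121 0.2997]
[480.  177.1] 463 depth [[ 0.4036 -0.02    0.0183]] at TCP+.0187 [[0.4581 0.1449 0.3184]]
[477.4 216.8] 58 depth [[ 0.3471 -0.0229  0.0242]] at TCP+.0187 [[0.441  0.1431 0.3184]]
[272.8 270.5] 23 depth [[0.4143 0.2299 0.3194]] at TCP+.0187 [[0.4138 0.2301 0.3184]]
scene 229 surf x at y=.21 0.5049 slope 0.0288 z 0.1839 axis by ray z=.18: 0.5014 axis by depth [0.501  0.1794]
wrist 3247 surf x at y=.21 0.5015 slope 0.0262 z 0.1859 axis by ray z=.18: 0.502 axis by depth [0.502 0.18 ]
top 273 surf x at y=.21 0.5006 slope 0.0228 z 0.187 axis by ray z=.18: 0.5022 axis by depth [0.5021 0.1812]
plate 976 x fit [ 0.0695 -0.0005] z lo [-0.1769 -0.174  -0.1722] y [-0.0429  0.0409]
```

View pics/w4.png

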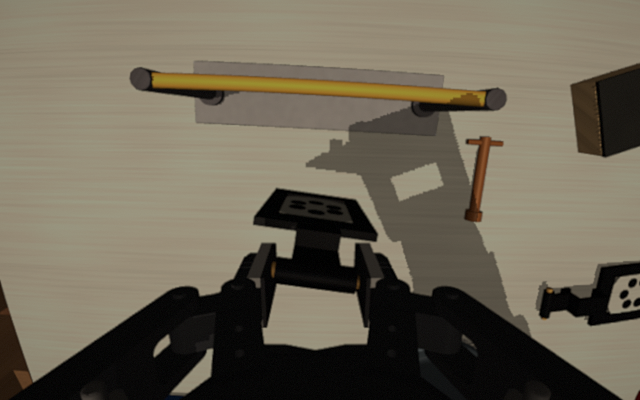

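The wrist picture shows the bar running from (135,80) to (495,98). The pin has turned slightly in the pads: left tip (273,270), right tip (358,283). I'll measure that turn so I can correct it.

Run:
```python
from h import *
s=r.observe();im=shot("wrist")
P=w(im,[[272.8,270.5],[357.5,283]],s["eef_pos"][2]+.0187);print(P.round(4),P.mean(0).round(4),"pin yaw",np.degrees(np.arctan2(*(P[1]-P[0])[[1,0]])).round(1))
for n in ("scene","wrist"):
    im=shot(n);v,u=np.nonzero(im["depth"]>0);p=w(im,np.c_[u,v]);q=p-s["eef_pos"]
    k=(abs(q[:,1])<.05)&(abs(q[:,0])<.04)&(q[:,2]<-.057)&(q[:,2]>-.2);q=q[k]
    A=np.c_[q[:,1],q[:,2],np.ones(len(q))];x=np.linalg.lstsq(A,q[:,0],rcond=None)[0];e=abs(q[:,0]-A@x)<.005
    x=np.linalg.lstsq(A[e],q[e,0],rcond=None)[0];print(n,e.sum(),"dx/dy",x[0].round(3),"dx/dz",x[1].round(3),"x0",x[2].round(4),"zmin",q[e,2].min().round(4))
    b=q[e&(q[:,2]<-.15)] if True else 0
    m=q[e];tp=m[m[:,2]>-.1];bt=m[m[:,2]<-.14]
    print(" y mid top/bottom",((tp[:,1].min()+tp[:,1].max())/2).round(4),((bt[:,1].min()+bt[:,1].max())/2).round(4))
```

```text
[[0.4137 0.2305 0.3184]
 [0.4085 0.1927 0.3184]] [0.4111 0.2116 0.3184] pin yaw -97.8
scene 888 dx/dy 0.114 dx/dz 0.078 x0 0.0009 zmin -0.1763
 y mid top/bottom -0.0002 -0.0002
wrist 2913 dx/dy 0.118 dx/dz 0.089 x0 0.0026 zmin -0.1735
 y mid top/bottom -0.0017 -0.0017
```

Both cameras agree that the holder is turned about 7 deg, and the rail needs -91.5 deg, so I turn the tool -0.09. The bar is at x = 0.502 at y = 0.21, z = 0.180. I'll lower to gap height and stop short of the bar.

```bash
python3 -m inch '[[[0,0,1],[0,0,-0.03],0.3],[[0,0,3],[0,0,-0.06],0.3],[[0,0,5],[0,0,-0.09],0.3],[[1,0,7],[0,0,-0.09],0.3],[[3,0.1,8],[0,0,-0.09],0.3],[[5,0.1,8.2],[0,0,-0.09],0.3],[[5.9,0.1,8.2],[0,0,-0.09],0.3],[[5.9,0.1,8.2],[0,0,-0.09],0.3]]'
python3 - <<'E'
from h import *
s=r.observe();im=shot("scene");c=w(im,[[0,0]],.18)
# crop around bar
M=np.linalg.inv(im["P"]);q=M[:3,:3]@np.array([.49,.21,.19])+M[:3,3]
uv=cv2.projectPoints(q.reshape(1,3),np.zeros(3),np.zeros(3),im["K"],np.array(im["dist"],float))[0].ravel();print(uv.round(1))
u,v=uv.astype(int);cr=im["pixels"][v-50:v+70,u-60:u+60,::-1];cv2.imwrite("pics/s5.png",cv2.resize(cr,(600,600),interpolation=cv2.INTER_CUBIC))
print(u-60,v-50)
v,u=np.nonzero(im["depth"]>0);p=w(im,np.c_[u,v]);q=p-s["eef_pos"]
k=(abs(q[:,1])<.009)&(q[:,0]>-.04)&(q[:,0]<.02)&(q[:,2]<.03)&(q[:,2]>-.19);q=q[k]
for z in np.arange(.02,-.08,-.004):
    g=q[abs(q[:,2]-z)<.002]
    if len(g):print(round(z,3),len(g),"x",np.median(g[:,0]).round(4),g[:,0].max().round(4))
E
```

```text
t: 14.35
eef_pos: [0.47, 0.2134, 0.2172]
ee_rot: [0.0, 0.998, 0.059, 0.0]
force: [-1.0, -0.4, -3.1]
gripper_width: 0.038
grip_force: 91.2
[402.6 126.9]
342 76
0.02 10 x 0.0046 0.0088
0.016 4 x 0.0054 0.0057
0.012 2 x 0.0032 0.0038
0.008 8 x 0.0038 0.0047
0.004 4 x 0.0047 0.0051
0.0 6 x 0.0041 0.0054
-0.004 7 x 0.0056 0.0075
-0.008 7 x 0.0103 0.0137
-0.012 17 x 0.0066 0.017
-0.016 8 x 0.0138 0.0164
-0.02 6 x 0.0147 0.0161
-0.028 3 x -0.0092 -0.0088
-0.032 6 x -0.0093 -0.0064
-0.036 5 x -0.0086 -0.0058
-0.04 7 x -0.0078 -0.0066
-0.044 9 x -0.0075 -0.0039
-0.048 15 x 0.0014 0.0106
-0.052 15 x 0.0012 0.0102
-0.056 4 x 0.0035 0.0079
-0.068 1 x 0.0137 0.0137
-0.072 4 x 0.0115 0.0133
-0.076 4 x 0.0109 0.0112
```

View pics/s5.png

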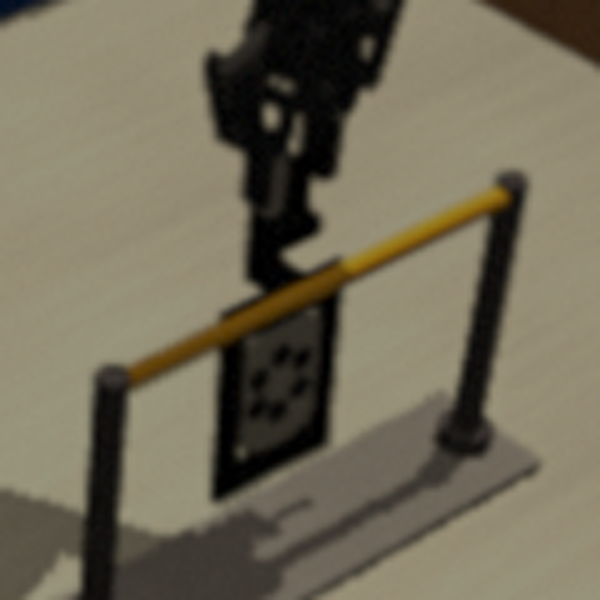

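In the crop the gap faces the bar at (330,250), about 3 mm too high. Re-checking the tilt and x before inserting.

Run:
```python
from h import *
s=r.observe()
for n in ("scene","wrist"):
    im=shot(n);v,u=np.nonzero(im["depth"]>0);p=w(im,np.c_[u,v]);q=p-s["eef_pos"]
    k=(abs(q[:,1])<.05)&(abs(q[:,0])<.024)&(q[:,2]<-.06)&(q[:,2]>-.2);q=q[k]
    if len(q)<50: print(n,len(q));continue
    A=np.c_[q[:,1],q[:,2]+.1,np.ones(len(q))];x=np.linalg.lstsq(A,q[:,0],rcond=None)[0]
    for _ in range(4):
        e=abs(q[:,0]-A@x)<.004;x=np.linalg.lstsq(A[e],q[e,0],rcond=None)[0]
    print(n,len(q),e.sum(),"dx/dy",x[0].round(3),"dx/dz",x[1].round(3),"x at z-.1",x[2].round(4),"zmin",q[e,2].min().round(4))
    h=cv2.cvtColor(im["pixels"],cv2.COLOR_RGB2HSV)
im=shot("wrist")
for c,a in brass(im,(200,230,420,330)):
    if a>5: print(c.round(1),a,"depth",(w(im,[c])-s["eef_pos"]).round(4),(w(im,[c],s["eef_pos"][2]+.0165)-s["eef_pos"]).round(4))
```

```text
scene 693 670 dx/dy 0.019 dx/dz -0.048 x at z-.1 0.0079 zmin -0.176
wrist 2884 2884 dx/dy 0.026 dx/dz 0.039 x at z-.1 -0.0003 zmin -0.1552
[272.9 270.2] 27 depth [[0.002  0.018  0.0205]] [[-0.0003  0.0183  0.0165]]
[357.5 284. ] 12 depth [[-0.     -0.0196  0.0212]] [[-0.0027 -0.0206  0.0165]]
```

The holder may still have been swaying. I'll lower 3 mm, let it settle, and measure again.

```bash
python3 -m inch '[[[0,0,0.3],[0,0,0],0.3],[[0,0,0.3],[0,0,0],0.3],[[0,0,0.3],[0,0,0],0.3],[[0,0,0.3],[0,0,0],0.3],[[0,0,0.3],[0,0,0],0.3],[[0,0,0.3],[0,0,0],0.3],[[0,0,0.3],[0,0,0],0.3],[[0,0,0.3],[0,0,0],0.3]]'
python3 - <<'E'
from h import *
for n in ("scene","wrist","scene","wrist","scene"):
    s=r.observe();im=shot(n);v,u=np.nonzero(im["depth"]>0);p=w(im,np.c_[u,v]);q=p-s["eef_pos"]
    k=(abs(q[:,1])<.05)&(abs(q[:,0])<.024)&(q[:,2]<-.07)&(q[:,2]>-.2);q=q[k]
    A=np.c_[q[:,1],q[:,2]+.1,np.ones(len(q))];x=np.linalg.lstsq(A,q[:,0],rcond=None)[0]
    for _ in range(4):
        e=abs(q[:,0]-A@x)<.004;x=np.linalg.lstsq(A[e],q[e,0],rcond=None)[0]
    print(n,len(q),e.sum(),"dx/dy",x[0].round(3),"dx/dz",x[1].round(3),"x at z-.1",x[2].round(4),"z",np.percentile(q[e,2],[0,2,98,100]).round(4))
E
```

```text
t: 15.35
eef_pos: [0.4694, 0.2135, 0.2146]
ee_rot: [0.0, 0.998, 0.058, -0.0]
force: [0.4, 0.5, -4.0]
gripper_width: 0.0387
grip_force: 91.2
scene 555 535 dx/dy 0.029 dx/dz 0.071 x at z-.1 -0.0054 z [-0.1765 -0.1726 -0.0879 -0.0852]
wrist 2488 2488 dx/dy 0.028 dx/dz 0.065 x at z-.1 -0.0044 z [-0.1738 -0.1697 -0.0712 -0.07  ]
scene 584 563 dx/dy 0.025 dx/dz 0.051 x at z-.1 -0.0028 z [-0.1768 -0.1734 -0.0853 -0.0832]
wrist 2479 2479 dx/dy 0.027 dx/dz 0.058 x at z-.1 -0.0035 z [-0.1708 -0.1667 -0.0714 -0.07  ]
scene 577 556 dx/dy 0.03 dx/dz 0.055 x at z-.1 -0.0037 z [-0.1772 -0.1734 -0.0862 -0.0814]
```

It has settled: tilt 0.06, turn matching the rail (0.027). It needs another 3.75 cm in +x, done slowly.

```bash
python3 -m inch '[[[0.1,0,0],[0,0,0],0.3],[[0.3,0,0],[0,0,0],0.3],[[0.6,0.1,0],[0,0,0],0.3],[[0.9,0.1,0],[0,0,0],0.3],[[1.2,0.15,0],[0,0,0],0.3],[[1.5,0.2,0],[0,0,0],0.3],[[1.8,0.2,0],[0,0,0],0.3],[[2.1,0.25,0],[0,0,0],0.3]]' | tail -5
python3 -m inch '[[[0.3,0,0],[0,0,0],0.3],[[0.6,0.1,0],[0,0,0],0.3],[[0.9,0.1,0],[0,0,0],0.3],[[1.2,0.15,0],[0,0,0],0.3],[[1.4,0.2,0],[0,0,0],0.3],[[1.55,0.2,0],[0,0,0],0.3],[[1.6,0.2,0],[0,0,0],0.3],[[1.6,0.2,0],[0,0,0],0.3]]' |tail -5
python3 -m inch '[[[0,0,0],[0,0,0],0.3],[[0,0,0],[0,0,0],0.3],[[0,0,0],[0,0,0],0.3],[[0,0,0],[0,0,0],0.3],[[0,0,0],[0,0,0],0.3]]' |tail -5
python3 - <<'E'
from h import *
for n in ("scene","wrist","scene","wrist"):
    s=r.observe();im=shot(n);v,u=np.nonzero(im["depth"]>0);p=w(im,np.c_[u,v]);q=p-s["eef_pos"]
    k=(abs(q[:,1])<.05)&(abs(q[:,0])<.024)&(q[:,2]<-.07)&(q[:,2]>-.2);q=q[k]
    A=np.c_[q[:,1],q[:,2]+.1,np.ones(len(q))];x=np.linalg.lstsq(A,q[:,0],rcond=None)[0]
    for _ in range(4):
        e=abs(q[:,0]-A@x)<.004;x=np.linalg.lstsq(A[e],q[e,0],rcond=None)[0]
    print(n,len(q),e.sum(),"dx/dy",x[0].round(3),"dx/dz",x[1].round(3),"x at z-.1",x[2].round(4),"seat world x",(s["eef_pos"][0]+x[2]+x[1]*.0775-.006).round(4))
im=shot("scene");cr=im["pixels"][76:196,342:462,::-1];cv2.imwrite("pics/s6.png",cv2.resize(cr,(600,600),interpolation=cv2.INTER_CUBIC))
E
```

```text
eef_pos: [0.4908, 0.2135, 0.2146]
ee_rot: [0.0, 0.998, 0.058, -0.0]
force: [0.7, 0.0, -3.5]
gripper_width: 0.0382
grip_force: 91.2
eef_pos: [0.5067, 0.2133, 0.2146]
ee_rot: [0.0, 0.998, 0.058, -0.0]
force: [-0.5, -0.3, -4.6]
gripper_width: 0.0382
grip_force: 91.2
eef_pos: [0.5066, 0.2133, 0.2146]
ee_rot: [0.0, 0.998, 0.058, -0.0]
force: [-0.4, -0.2, -3.4]
gripper_width: 0.0379
grip_force: 91.2
scene 635 617 dx/dy 0.016 dx/dz 0.068 x at z-.1 -0.0057 seat world x 0.5002
wrist 2392 2392 dx/dy 0.027 dx/dz 0.079 x at z-.1 -0.0061 seat world x 0.5007
scene 633 619 dx/dy 0.021 dx/dz 0.069 x at z-.1 -0.0058 seat world x 0.5003
wrist 2388 2388 dx/dy 0.028 dx/dz 0.079 x at z-.1 -0.0061 seat world x 0.5007
```

View pics/s6.png

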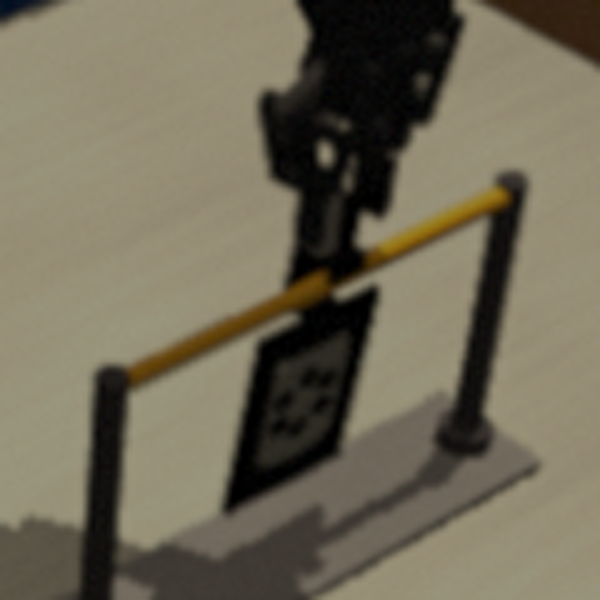

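In the crop the bar runs inside the C neck at (340,275), with the lip in front of it. Lowering gently onto the bar and watching the force.

```bash
python3 -m inch '[[[0.1,0,0.1],[0,0,0],0.3],[[0.15,0,0.3],[0,0,0],0.3],[[0.15,0,0.5],[0,0,0],0.3],[[0.15,0,0.7],[0,0,0],0.3],[[0.15,0,0.8],[0,0,0],0.3],[[0.15,0,0.9],[0,0,0],0.3],[[0.15,0,0.9],[0,0,0],0.3]]' |sed -n '2p;4p'
python3 -m inch '[[[0,0,0.1],[0,0,0],0.3],[[0,0,0.15],[0,0,0],0.3],[[0,0,0.15],[0,0,0],0.3]]' |sed -n '2p;4p'
python3 -m inch '[[[0,0,0.1],[0,0,0],0.3],[[0,0,0.15],[0,0,0],0.3],[[0,0,0.15],[0,0,0],0.3]]' |sed -n '2p;4p'
```

```text
eef_pos: [0.5081, 0.2135, 0.2055]
force: [0.7, -0.1, -4.3]
eef_pos: [0.5081, 0.2135, 0.2041]
force: [0.0, -0.4, -4.5]
eef_pos: [0.5081, 0.2134, 0.2025]
force: [0.5, -0.1, -4.0]
```

```bash
python3 -m inch '[[[0,0,0.05],[0,0,0],0.3],[[0,0,0.1],[0,0,0],0.3],[[0,0,0.1],[0,0,0],0.3]]' |sed -n '2p;4p'
python3 -m inch '[[[0,0,0.05],[0,0,0],0.3],[[0,0,0.1],[0,0,0],0.3],[[0,0,0.1],[0,0,0],0.3]]' |sed -n '2p;4p'
```

```text
eef_pos: [0.5082, 0.2135, 0.2016]
force: [0.1, -0.2, -4.1]
eef_pos: [0.5087, 0.2135, 0.2012]
force: [0.8, -2.1, 2.5]
```

Contact at TCP z = 0.201, as expected for a pin at 0.219. Easing the grip, then opening.

```bash
python3 -m inch '[[[0,0,0],[0,0,0],0.46],[[0,0,0],[0,0,0],0.47],[[0,0,0],[0,0,0],0.48],[[0,0,0],[0,0,0],0.49],[[0,0,0],[0,0,0],0.495],[[0,0,0],[0,0,0],0.5],[[0,0,0],[0,0,0],0.5],[[0,0,0],[0,0,0],0.5]]' 20|tail -4
python3 -m inch '[[[0,0,0],[0,0,0],0.505],[[0,0,0],[0,0,0],0.51],[[0,0,0],[0,0,0],0.515],[[0,0,0],[0,0,0],0.52],[[0,0,0],[0,0,0],0.53],[[0,0,0],[0,0,0],0.55],[[0,0,0],[0,0,0],0.58],[[0,0,0],[0,0,0],0.6]]' |tail -4
python3 -m inch '[[[0,0,0],[0,0,0],0.7],[[0,0,0],[0,0,0],0.8],[[0,0,0],[0,0,0],0.8],[[0,0,0],[0,0,0],0.8],[[0,0,-0.5],[0,0,0],0.8],[[0,0,-1.5],[0,0,0],0.8],[[0,0,-3],[0,0,0],0.8],[[0,0,-5],[0,0,0],0.8]]' |tail -4
python3 -m inch '[[[0,0,-3],[0,0,0],0.8],[[0,0,-6],[0,0,0],0.8],[[0,0,-8],[0,0,0],0.8],[[0,0,-8],[0,0,0],0.8],[[0,0,-8],[0,0,0],0.8],[[0,0,-8],[0,0,0],0.8],[[0,0,-8],[0,0,0],0.8],[[0,0,-8],[0,0,0],0.8]]' |tail -4
python3 - <<'E'
from h import *
im=shot("scene");cr=im["pixels"][76:196,342:462,::-1];a=cv2.resize(cr,(500,500),interpolation=cv2.INTER_CUBIC);cv2.imwrite("pics/s7.png",a)
E
```

```text
ee_rot: [-0.0, 0.998, 0.058, -0.0]
force: [0.7, -0.6, 0.4]
gripper_width: 0.043
grip_force: 15.4
ee_rot: [-0.0, 0.998, 0.058, 0.0]
force: [0.5, -0.6, -0.6]
gripper_width: 0.0512
grip_force: 0.0
ee_rot: [0.0, 0.998, 0.058, -0.0]
force: [-0.3, -0.4, 0.9]
gripper_width: 0.0682
grip_force: 0.0
ee_rot: [0.0, 0.998, 0.058, -0.001]
force: [-0.3, 0.2, -0.3]
gripper_width: 0.0686
grip_force: 0.0
```

View pics/s7.png

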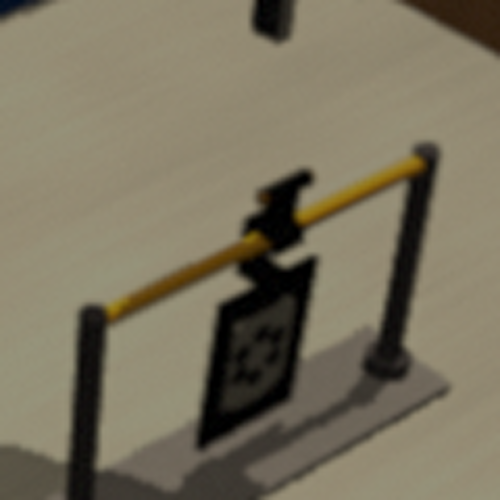

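The holder hangs on the bar by its neck at (270,230), and the fingers are well clear above. I'll check numerically that it is still.

```bash
cat > still.py <<'E'
from h import *
o=[]
for i in range(8):
    im=shot("scene");v,u=np.nonzero(im["depth"]>0);p=w(im,np.c_[u,v]);k=(abs(p[:,1]-.2134)<.05)&(abs(p[:,0]-.5)<.03)&(p[:,2]<.14)&(p[:,2]>.03);q=p[k]
    A=np.c_[q[:,1]-.2134,q[:,2]-.1,np.ones(len(q))];x=np.linalg.lstsq(A,q[:,0],rcond=None)[0]
    for _ in range(4):
        e=abs(q[:,0]-A@x)<.004;x=np.linalg.lstsq(A[e],q[e,0],rcond=None)[0]
    o.append(x)
print(np.round(o,4), r.observe()["t"])
E
python3 still.py
python3 -m inch '[[[0,0,0],[0,0,0],0.8],[[0,0,0],[0,0,0],0.8],[[0,0,0],[0,0,0],0.8],[[0,0,0],[0,0,0],0.8],[[0,0,0],[0,0,0],0.8],[[0,0,0],[0,0,0],0.8],[[0,0,0],[0,0,0],0.8],[[0,0,0],[0,0,0],0.8]]' >/dev/null; python3 still.py
```

```text
[[ 5.700e-03  2.650e-02  5.063e-01]
 [-2.200e-03  2.790e-02  5.063e-01]
 [-3.600e-03  2.660e-02  5.062e-01]
 [ 2.000e-04  2.730e-02  5.063e-01]
 [-5.200e-03  2.790e-02  5.065e-01]
 [-3.000e-03  2.750e-02  5.062e-01]
 [-4.200e-03  2.710e-02  5.063e-01]
 [-2.500e-03  2.780e-02  5.064e-01]] 23.5
[[-5.900e-03  2.790e-02  5.063e-01]
 [-1.000e-04  2.740e-02  5.063e-01]
 [-1.500e-03  3.000e-02  5.064e-01]
 [-5.000e-04  2.580e-02  5.064e-01]
 [-4.100e-03  2.730e-02  5.064e-01]
 [ 1.200e-03  2.910e-02  5.063e-01]
 [ 2.000e-04  2.500e-02  5.062e-01]
 [-3.200e-03  2.760e-02  5.063e-01]] 24.7
```

It is still, with a tilt of 0.03 rad, so I'm handing it in.

```bash
python3 -c "
from cell import r
print(r.sign_off())"
```

```text
the job is handed in; nothing more can be done
None
```

The holder hangs still on the yellow bar by its C neck, tilted about 0.03 rad, with the fingers clear; I handed the job in at about 25 s of the 72 s and no verdict came back.

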